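Square up the side rail of a glue-up board

TASK

The swivelling side rail of the plywood glue-up board has been knocked out of square. Pick up the aluminium L-shaped square, lay it flat on the board and press it firmly into the corner, bearing on the fixed rail and the side rail at the same time, so that the side rail swings square and both outer faces of the square sit flush without a gap. Leave the square lying there, flush and let go, so that the bolt can be tightened, and do not shift the other things on the bench.

Things in the scene. Friction and masses are not known exactly. Their poses are not given: they have to be found in the camera images.
- square: Solid bare-aluminium square lying flat: an L of two equal legs, each 130 mm long outside, 26 wide, 26 high, 0.35 kg. Origin: underside, where its two outer faces would meet (a 10 mm notch cuts the heel away). The legs run from there along -x and -y; the outer faces are the planes y = 0 and x = 0, the inner corner is at (-26, -26) mm. z up. Mass centre near (-42, -42) mm.
- glue_board: Plywood board 240 (x) by 280 (y) by 12 mm high, screwed to the bench, carries the two rails; waxed and slippery (friction about 0.3), like the rails. Origin: centre of its underside, x away from the robot and y to the left when its yaw is 0.
- fixed_rail: Brown wood rail, 18 mm wide, 200 long, 9 high, screwed onto the board along its far edge. Its inner face is the plane x = 0 of its frame, from y = +25 to -175 mm; the rail lies on the +x side, and the square bears on it from -x. Origin: on that face at the board's top.
- side_rail: Brown wood rail, 120 mm long (x), 18 wide (y), 9 high, at the board's left, on one bolt through its middle; turns stiffly (0.12 N m: 2 to 3 N near an end), up to 0.3 rad either way, and stays put. Origin: bolt axis, at the board's top. Inner face: y = -9 mm. Square when its axes are parallel to the board's; it starts 0.09 to 0.2 rad off (positive yaw), near end leaning inward.
- corner (a point): Point at the board's top, 12 mm above the bench, where the inner faces of the fixed rail and of the side rail (once square) meet: (85, 100, 12) mm in the board's frame, axes as the board's. The seated square has its origin here and its axes parallel to the board's: -y leg along the fixed rail, -x leg along the side rail.
- plastic_cup: Grey plastic cup, 85 mm wide, 93 mm high, bystander, at the left. Origin: centre of its underside.
- test_print_2: White ribbed round test print, 51 mm wide, 40 mm high, bystander, at the left. Origin: centre of its underside.
- slat_2: Pine slat 18 x 170 x 9 mm, bystander, beyond the square. Origin: centre of its underside.
- slat_3: Pine slat 18 x 200 x 9 mm, bystander, beyond the square. Origin: centre of its underside.
- hex_key_2: L-shaped hex key, 35 x 105 x 12 mm, lying ready on the near right part of the board, bystander. Origin: centre of its underside.

How it is judged:
By the outcome, as a careful person would: the job done as asked, in the order asked, and still so for the second after the job is handed in, with the robot touching nothing.
It also fails if it takes over 51 s, if anything falls off the work surface, if the arm or the gripper's body presses on something with over 40 N, if the wrist force passes 120 N, or if a joint passes its speed limit or range.

ROBOT

A 6-joint arm with a two-finger parallel gripper is mounted at the origin on a cart in front of the work surface, level with it; the furniture and walls round the work are solid. World frame = base frame: x ahead of the robot, y to its left, z up, the work surface at z = 0. Lengths are in m, angles in rad, forces in N, time in s.
With the tool pointing down it reaches from about 0.375 to 0.9 m from the base axis. Payload 3.1 kg.
Tool frame: the origin (TCP) lies at the very end of the fingers, on their centre line; the grasp point (between the pads) lies 19 mm behind it (manip.pinch_z is the distance from the TCP to the grasp point, in m); z points along the fingers, y is the line along which they close (so a half turn about z gives the same grasp; the last joint's range is limited). The gripper opens to 85 mm and grips with 20 to 120 N. Pads are 22 mm wide; open, the fingers measure 114 mm over their backs; the gripper's body (76 mm by 85 mm) begins 54 mm behind the grasp point. The pads swing forward as they close: fully open they stand 13 mm farther back than shut.
Start: joints at [-1.337, 0.527, 1.433, -0, 1.181, -0.178], TCP at [0.251, -0.572, 0.231] pointing down, gripper open.
Joint ranges: [-3.08, 3.08], [-0.75, 2.2], [0.22, 2.44], [-1.43, 4.57], [0, 2.65], [-2.85, 2.85]. Speed limits (rad/s): [2.79, 2.79, 3.14, 3.14, 3.14, 3.14].

INTERFACE

Orientations are given as a unit quaternion [x, y, z, w].
In Python, from station import manip gives the robot as it stands.
- The arm moves only by the tool servo_tool, never from a script. Its argument "commands" is one flat list of numbers, 7 for each row, row after row: the shift along the tool's x, y, z each as a share of 500 mm, from -1 to 1, then the turn, a rotation vector about the tool's x, y, z each as a share of 360 degrees, from -1 to 1, then the opening, from -1 (shut) to 1 (fully open). In form: [dx, dy, dz, rx, ry, rz, claw, dx, dy, dz, rx, ry, rz, claw, ...]. A call has 1 to 12 rows; each row shifts and turns the commanded pose from where the row before left it, along the tool's axes as they then stand; what a row does not reach is not made up. A row lasts 1/12 s, in which the tool goes at most 41.7 mm and 7.16 degrees, less where a joint would pass 70% of its speed; a pose out of reach is approached as far as the arm can. A call with a number of a shift or a turn outside -1 to 1 is refused whole. A call with a gripper value outside its range is refused whole. The fingers move at their own pace and stop on an object; "force" is the grip in N (left out, the last holds). Time passes only in rows, so rows that do not move let the fingers close. It gives the time, the measured TCP pose, the force, the opening and the grip force at its end, in the units of the state.
- manip.sense(): the state, without advancing time (a new reading comes with each control period).
- manip.snapshot(name): name is "scene" or "top" or "wrist"; returns a dict with "img" (400x640x3 uint8, red, green, blue), "mtx" (3x3 intrinsics, pixels), "world_to_cam" (4x4, takes a point from world to camera coordinates). Camera axes: x right, y up, looking along -z (the intrinsics and any distortion apply to the point x, -y, -z); pixel columns grow to the right and rows downward; lengths in m; the calibration is good to about 2 mm. The wrist camera is an equidistant fisheye: a pixel r from the principal point sees the ray r / f radians off the axis. A picture is of the moment at which its call begins. There is no depth.
- manip.sign_off(): hands the job in; it is judged then, once.
Trained networks look in a picture, given as the dict that the camera call returned (one of the last four; its "shot" number tells which), for a name from the list of things; names that differ only in an ending like _2 or _b are one class to them, and where a whole thing is asked for, a point or a joint stands for the part that bears it (a point fixed in the world has none). Each returns a list of dicts, best first, with "conf" (0 to 1); they miss things now and then, are a little off and sometimes report something else, mostly with a low value. They report only what shows in the picture. A call takes as long as a camera call.
- manip.look_for(picture, query): "box" ([left, top, width, height] in pixels, round what is visible of it).
- manip.silhouettes(picture, query): "pixels" (400x640 bool, what is visible of it) and "box" ([left, top, width, height] in pixels, round what is visible of it).
The state is a dict: "t": time; "q": joint angles; "qd": joint speeds; "tau": joint torques, N m; "tcp_pos": TCP position; "tool_rot": TCP orientation; "force": force on the tool from outside, world axes, zero at the start; "ft_torque": the same for the moment, N m; "finger_gap": opening from 0.0 (shut) to 1.0 (fully open); "gripper_force": force on a finger pad.
Only numpy, scipy, OpenCV 4.12 (cv2) and the standard library are available. Lean on these libraries where they do the work, as an engineer would, in place of code of your own. Each camera call takes 0.05 s, during which the arm holds its last target. There are 200 camera calls.

## Working session

There is one attempt and no reset: what is moved stays moved. The work goes in short steps, Python scripts to look and compute and a tool call to move; the robot and the scene stay as the last step left them, time stands still between calls to the robot, and variables do not carry over. Pictures are saved under pics/ and viewed, at most 10 in all, crops included, and the job is handed in when it is done.

Besides the shell and the picture viewer there is one more tool, called after ">>>" in YAML: its name, and indented under it one key for each argument. servo_tool: Moves the arm, as the interface text tells. Its arguments: {"type":"object","properties":{"commands":{"type":"array"},"force":{"type":"number"}},"required":["commands"]}

```bash
mkdir -p pics; ls; cat > h.py <<'E'
import numpy as np, cv2
from station import manip
def save(p,n): cv2.imwrite('pics/'+n+'.png',cv2.cvtColor(p['img'],cv2.COLOR_RGB2BGR))
def unproj(p,uv,z):
    K=np.array(p['mtx']);T=np.array(p['world_to_cam']);uv=np.atleast_2d(uv).astype(float)
    d=np.c_[(uv[:,0]-K[0,2])/K[0,0],-(uv[:,1]-K[1,2])/K[1,1],-np.ones(len(uv))]
    R=T[:3,:3];c=-R.T@T[:3,3];w=d@R
    s=(z-c[2])/w[:,2];return (c+w*s[:,None])[:,:2]
def proj(p,X):
    K=np.array(p['mtx']);T=np.array(p['world_to_cam']);X=np.atleast_2d(X)
    c=X@T[:3,:3].T+T[:3,3];return np.c_[K[0,0]*c[:,0]/-c[:,2]+K[0,2],K[1,1]*-c[:,1]/-c[:,2]+K[1,2]]
E
python3 - <<'E'
from h import *
np.set_printoptions(precision=4,suppress=True)
s=manip.sense();print(s['t'],s['tcp_pos'],s['tool_rot'],manip.pinch_z)
for n in['top','scene']:
    p=manip.snapshot(n);save(p,n+'0')
    T=np.array(p['world_to_cam']);print(n,-T[:3,:3].T@T[:3,3],p['mtx'][0])
    for q in['square','glue_board','fixed_rail','side_rail','hex_key_2','slat_2','plastic_cup','test_print_2']:
        for r in manip.silhouettes(p,q)[:2]:
            m=r['pixels'].astype(np.uint8)
            c=max(cv2.findContours(m,0,2)[0],key=cv2.contourArea)
            mr=cv2.boxPoints(cv2.minAreaRect(c))
            z={'square':.026,'glue_board':.012,'fixed_rail':.021,'side_rail':.021}.get(q,.01)
            print(q,round(r['conf'],2),r['box'],m.sum(),unproj(p,mr,z).round(3).tolist())
E
```

```text
pics
0.0 [ 0.2506 -0.5718  0.2303] [ 0.9788  0.2049 -0.     -0.0011] 0.0187
top [0.33   0.0555 1.1096] [456.013    0.     321.2819]
square 0.78 [415.0, 246.3, 75.6, 44.5] 1194 [[0.392, -0.158], [0.508, -0.221], [0.448, -0.338], [0.335, -0.274]]
glue_board 0.92 [271.7, 176.3, 116.7, 100.4] 10837 [[0.631, 0.211], [0.657, -0.078], [0.418, -0.092], [0.393, 0.183]]
fixed_rail 0.64 [281.7, 186.3, 78.6, 6.8] 603 [[0.615, 0.183], [0.634, -0.014], [0.616, -0.015], [0.598, 0.181]]
side_rail 0.61 [275.7, 195.8, 18.1, 46.8] 320 [[0.588, 0.187], [0.593, 0.17], [0.477, 0.142], [0.473, 0.159]]
side_rail 0.45 [426.4, 112.6, 16.1, 72.3] 593 [[0.647, -0.174], [0.848, -0.184], [0.848, -0.207], [0.647, -0.196]]
hex_key_2 0.78 [340.5, 251.2, 45.8, 12.7] 267 [[0.432, 0.02], [0.461, 0.021], [0.465, -0.088], [0.437, -0.088]]
slat_2 0.95 [441.6, 120.3, 18.1, 54.1] 453 [[0.67, -0.214], [0.838, -0.244], [0.835, -0.263], [0.667, -0.233]]
plastic_cup 0.6 [172.4, 236.7, 43.1, 35.8] 1233 [[0.462, 0.431], [0.471, 0.334], [0.382, 0.321], [0.374, 0.416]]
plastic_cup 0.42 [170.2, 186.9, 21.0, 20.3] 393 [[0.583, 0.456]
[... 982 characters left out ...]
.45, -0.024], [0.429, -0.01]]
hex_key_2 0.49 [225.4, 246.4, 32.0, 44.1] 1022 [[0.55, 0.362], [0.513, 0.284], [0.368, 0.338], [0.402, 0.41]]
slat_2 0.56 [357.7, 145.7, 18.2, 30.6] 137 [[0.831, -0.238], [0.84, -0.261], [0.673, -0.23], [0.666, -0.209]]
slat_2 0.44 [348.8, 145.1, 23.5, 36.4] 209 [[0.826, -0.177], [0.842, -0.205], [0.651, -0.2], [0.639, -0.174]]
plastic_cup 0.6 [225.7, 245.9, 31.6, 44.5] 1067 [[0.535, 0.379], [0.536, 0.286], [0.379, 0.306], [0.381, 0.391]]
plastic_cup 0.35 [267.8, 185.1, 100.0, 77.8] 4503 [[0.63, 0.204], [0.666, -0.121], [0.397, -0.047], [0.385, 0.233]]
test_print_2 0.55 [200.8, 239.0, 13.4, 17.9] 276 [[0.617, 0.427], [0.597, 0.384], [0.52, 0.407], [0.54, 0.448]]
```

```bash
python3 - <<'E'
import cv2
a=cv2.imread('pics/top0.png')[90:300,160:510]
cv2.imwrite('pics/top0c.png',cv2.resize(a,None,fx=2.28,fy=2.28,interpolation=2))
E
```

```text
(no output)
```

View pics/top0c.png

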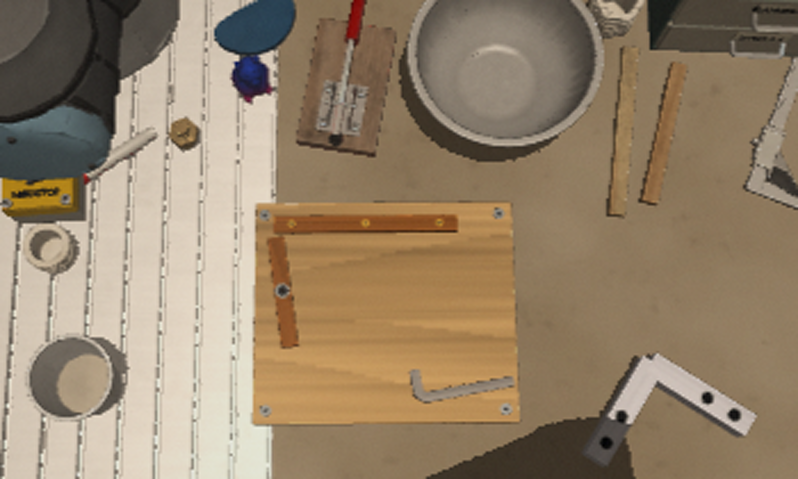

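The top view shows the square at the right: heel at crop (652,357), one leg down-left and partly shadowed, the other right-down. The side rail sits at (283,290), tilted, with the fixed rail along the top edge of the board and the hex key at near right. Next I fit poses to the silhouettes.

```bash
cat >> h.py <<'E'
from scipy.optimize import minimize
def pr(p,X,fish=False):
    if not fish: return proj(p,X)
    K=np.array(p['mtx']);T=np.array(p['world_to_cam'])
    c=X@T[:3,:3].T+T[:3,3];c=np.c_[c[:,0],-c[:,1],-c[:,2]]
    rho=np.hypot(c[:,0],c[:,1]);th=np.arctan2(rho,c[:,2]);k=th/np.maximum(rho,1e-9)
    return np.c_[K[0,0]*k*c[:,0]+K[0,2],K[1,1]*k*c[:,1]+K[1,2]]
def rect(x0,x1,y0,y1): return np.array([[x0,y0],[x1,y0],[x1,y1],[x0,y1]])/1e3
MOD={'square':([rect(-130,-10,-26,0),rect(-26,0,-130,-10),rect(-26,-5,-26,-5)],0,.026),
'glue_board':([rect(-120,120,-140,140)],0,.012),'fixed_rail':([rect(0,18,-175,25)],.012,.021),
'side_rail':([rect(-60,60,-9,9)],.012,.021)}
def render(p,q,x,fish=False,z0=0,S=4):
    parts,a,b=MOD[q];im=np.zeros((400*S,640*S),np.uint8);c,s=np.cos(x[2]),np.sin(x[2])
    for P in parts:
        if fish: P=np.vstack([np.linspace(P[i],P[(i+1)%4],12) for i in range(4)])
        W=P@np.array([[c,s],[-s,c]])+x[:2]
        pts=[pr(p,np.c_[W,np.full(len(W),z+z0)],fish) for z in(a,b)]
        n=len(W);faces=[pts[0],pts[1]]+[np.array([pts[0][i],pts[0][(i+1)%n],pts[1][(i+1)%n],pts[1][i]]) for i in range(n)]
        for f in faces: cv2.fillPoly(im,[np.round((f+.5)*S-.5).astype(np.int32)],1)
    return im
def fit(obs,q,x0,z0=0,S=4,yaw=None):
    big=[(p,np.kron(m.astype(np.uint8),np.ones((S,S),np.uint8)),f) for p,m,f in obs]
    def cost(x):
        x=np.array(x)
        if yaw is not None: x=np.r_[x[:2],yaw]
        return sum(1-(r&m).sum()/max((r|m).sum(),1) for p,m,f in big for r in[render(p,q,x,f,z0,S)])
    n=2 if yaw is not None else 3
    sx=np.vstack([x0[:n]]+[np.array(x0[:n])+d for d in(np.diag([.012,.012,.1])[:n,:n])])
    r=minimize(cost,x0[:n],method='Nelder-Mead',options=dict(initial_simplex=sx,xatol=1e-4,fatol=1e-5,maxiter=150))
    return r.x,r.fun/len(obs)
def mask(p,q,near=None,fish=False):
    L=manip.silhouettes(p,q)
    return L[0]['pixels'] if L else None
E
python3 - <<'E'
from h import *
np.set_printoptions(precision=4,suppress=True)
p=manip.snapshot('top');r={}
for q,x0 in [('square',[.507,-.222,-.5]),('glue_board',[.525,.057,.07]),('fixed_rail',[.6,.16,.09]),('side_rail',[.533,.164,.24])]:
    r[q],f=fit([(p,mask(p,q),False)],q,x0);print(q,r[q],round(f,3))
b=r['glue_board'];c,s=np.cos(b[2]),np.sin(b[2]);R=np.array([[c,-s],[s,c]])
print('corner',b[:2]+R@[.085,.1],'bolt in board',R.T@(r['side_rail'][:2]-b[:2]))
x=r['square'];c,s=np.cos(x[2]),np.sin(x[2]);print('grasp',x[:2]+np.array([[c,-s],[s,c]])@[-.013,-.05])
E
```

```text
square [ 0.5086 -0.224  -0.486 ] 0.062
glue_board [0.5245 0.0551 0.0913] 0.037
fixed_rail [0.5993 0.1572 0.102 ] 0.113
side_rail [0.5331 0.165  0.2307] 0.094
corner [0.6    0.1624] bolt in board [0.0186 0.1087]
grasp [ 0.4737 -0.2621]
```

>>> servo_tool:
  commands: [0.0657,-0.039,0,0,0,0,1,0.0657,-0.039,0,0,0,0,1,0.0657,-0.039,0,0,0,0,1,0.0657,-0.039,0,0,0,0,1,0.0657,-0.039,0,0,0,0,1,0.0657,-0.039,0,0,0,0,1,0.0657,-0.039,0,0,0,0,1,0.0657,-0.039,0,0,0,0,1,0.0657,-0.039,0,0,0,0,1,0.0657,-0.039,0,0,0,0,1]
  force: 60

```text
t: 1.98
tcp_pos: [0.4743, -0.2605, 0.2316]
tool_rot: [0.979, 0.205, 0.0, 0.0]
force: [-0.1, 0.2, 0.6]
finger_gap: 1.001
gripper_force: 0.0
```

>>> servo_tool:
  commands: [0,0,0,0,0,-0.0178,1,0,0,0,0,0,-0.0178,1,0,0,0,0,0,-0.0178,1,0,0,0,0,0,-0.0178,1,0,0,0,0,0,-0.0178,1,0,0,0,0,0,-0.0178,1,0,0,0,0,0,0,1,0,0,0,0,0,0,1]

```text
t: 2.65
tcp_pos: [0.4735, -0.2621, 0.2314]
tool_rot: [0.857, 0.515, 0.0, 0.0]
force: [0.7, 0.6, 0.0]
finger_gap: 0.996
gripper_force: 0.0
```

```bash
cat >> h.py <<'E'
def tool():
    s=manip.sense();x,y,z,w=s['tool_rot']
    R=np.array([[1-2*(y*y+z*z),2*(x*y-z*w)],[2*(x*y+z*w),1-2*(x*x+z*z)]])
    return s,np.array(s['tcp_pos']),np.arctan2(R[1,0],R[0,0])
def togo(target,yaw,z):
    s,t,a=tool();d=np.array(target)-t[:2];ux=np.array([np.cos(a),np.sin(a)]);uy=np.array([np.sin(a),-np.cos(a)])
    print('t',round(s['t'],2),'tcp',t.round(4),'yaw',round(a,4),'F',np.round(s['force'],1),'gap',round(s['finger_gap'],3),'grip',round(s['gripper_force'],1))
    print('shares dx %.4f dy %.4f dz %.4f rz %.4f'%(d@ux/.5,d@uy/.5,(t[2]-z)/.5,-(yaw-a)/(2*np.pi)))
E
python3 - <<'E'
from h import *
np.set_printoptions(precision=4,suppress=True)
p=manip.snapshot('wrist');save(p,'w1');t=manip.snapshot('top')
mw,mt=mask(p,'square'),mask(t,'square')
print(None if mw is None else mw.sum(), mt.sum())
for o in([(p,mw,True)],[(t,mt,False)],[(p,mw,True),(t,mt,False)]):
    x,f=fit(o,'square',[.5086,-.224,-.486],S=2);print(x,f)
x,f=fit([(p,mw,True)],'square',[.5086,-.224,-.486],S=2)
c,s=np.cos(x[2]),np.sin(x[2]);g=x[:2]+np.array([[c,-s],[s,c]])@[-.013,-.05]
print(g);togo(g,x[2]+np.pi/2,.012)
E
```

```text
4527 718
[ 0.5073 -0.2219 -0.4734] 0.0517892274153241
[ 0.5088 -0.2256 -0.5028] 0.4746741154562384
[ 0.508  -0.2238 -0.4882] 0.2666979243516971
[ 0.473  -0.2605]
t 2.85 tcp [ 0.4734 -0.2621  0.2313] yaw 1.0825 F [ 0.2  1.1 -0.5] gap 1.003 grip 0.0
shares dx 0.0024 dy -0.0023 dz 0.4387 rz -0.0024
```

View pics/w1.png

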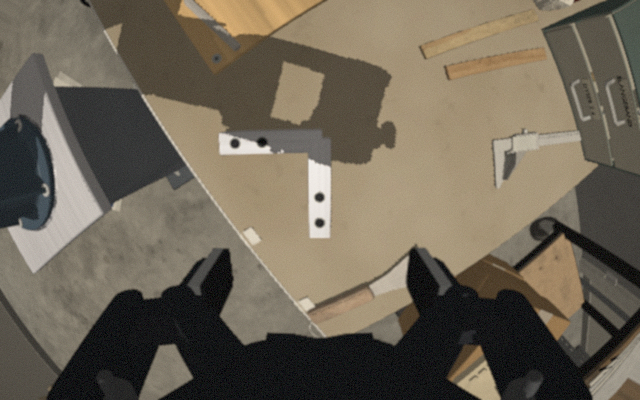

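The wrist view shows the square's legs lined up with the tool axes: the horizontal leg at (220–330,142) and the grasp leg at (319,135–237). I'll descend.

>>> servo_tool:
  commands: [0.0024,-0.0023,0.045,0,0,-0.0024,1,0,0,0.05,0,0,0,1,0,0,0.055,0,0,0,1,0,0,0.06,0,0,0,1,0,0,0.06,0,0,0,1,0,0,0.05,0,0,0,1,0,0,0.04,0,0,0,1,0,0,0.035,0,0,0,1,0,0,0.022,0,0,0,1,0,0,0.021,0,0,0,1,0,0,0,0,0,0,1,0,0,0,0,0,0,1]

```text
t: 3.85
tcp_pos: [0.4731, -0.2606, 0.0123]
tool_rot: [0.853, 0.522, -0.0, -0.0]
force: [0.1, 1.0, -0.6]
finger_gap: 0.998
gripper_force: 0.0
```

>>> servo_tool:
  commands: [0,0,0,0,0,0,-1,0,0,0,0,0,0,-1,0,0,0,0,0,0,-1,0,0,0,0,0,0,-1,0,0,0,0,0,0,-1,0,0,0,0,0,0,-1,0,0,0,0,0,0,-1,0,0,0,0,0,0,-1,0,0,0,0,0,0,-1,0,0,0,0,0,0,-1]
  force: 60

```text
t: 4.68
tcp_pos: [0.4734, -0.2608, 0.0131]
tool_rot: [0.853, 0.522, 0.0, 0.001]
force: [0.3, 0.8, 5.3]
finger_gap: 0.284
gripper_force: 60.5
```

>>> servo_tool:
  commands: [0,0,-0.01,0,0,0,-1,0,0,-0.02,0,0,0,-1,0,0,-0.03,0,0,0,-1,0,0,-0.04,0,0,0,-1,0,0,-0.04,0,0,0,-1,0,0,-0.03,0,0,0,-1,0,0,-0.02,0,0,0,-1,0,0,-0.01,0,0,0,-1,0,0,0,0,0,0,-1,0,0,0,0,0,0,-1]

```text
t: 5.52
tcp_pos: [0.4726, -0.2602, 0.112]
tool_rot: [0.853, 0.522, -0.0, -0.0]
force: [-0.1, -0.0, -4.3]
finger_gap: 0.289
gripper_force: 59.4
```

```bash
python3 - <<'E'
from h import *
np.set_printoptions(precision=4,suppress=True)
p=manip.snapshot('wrist');save(p,'w2');mw=mask(p,'square')
s,t,a=tool();print(t,a,s['force'],s['ft_torque'],s['gripper_force'])
x0=[.507,-.2219,-.4734]
for z in (.095,.1,.105): print(z,mw.sum(),fit([(p,mw,True)],'square',x0,z0=z,S=2))
b=np.array([.5245,.0551]);y=.0935
R=lambda a:np.array([[np.cos(a),-np.sin(a)],[np.sin(a),np.cos(a)]])
corner=b+R(y)@[.085,.1];print('corner',corner)
# origin relative to tool in tool-yaw frame: nominal (-13,-50) grasp
tgt=corner+R(y)@[-.040,-.030]+R(y)@[-.013,-.05]
print('approach tcp',tgt);togo(tgt,y+np.pi/2,t[2])
E
```

```text
[ 0.4723 -0.2599  0.1114] 1.0988854335383613 [-0.2366  0.2655 -5.0172] [-0.0718 -0.0713  0.0097] 59.362385272979736
0.095 20662 (array([ 0.5061, -0.223 , -0.4785]), np.float64(0.10942557295583089))
0.1 20662 (array([ 0.5065, -0.222 , -0.4802]), np.float64(0.13872591419251967))
0.105 20662 (array([ 0.5067, -0.2207, -0.4729]), np.float64(0.1864208225866787))
corner [0.5998 0.1626]
approach tcp [0.5545 0.078 ]
t 5.62 tcp [ 0.4723 -0.2599  0.1114] yaw 1.0989 F [-0.2  0.3 -5. ] gap 0.287 grip 59.4
shares dx 0.6767 dy -0.1609 dz 0.0000 rz -0.0900
```

View pics/w2.png

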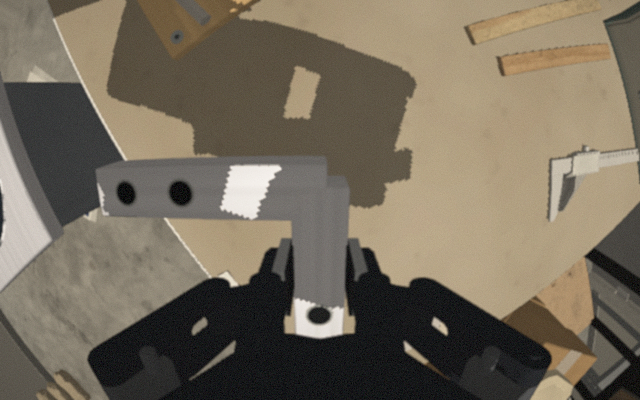

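Square firmly held and level with the pads, legs at (100–325,190) and (320,160–330). I'll carry it above a spot just inside the corner.

>>> servo_tool:
  commands: [0.02,-0.005,0,0,0,0,-1,0.045,-0.011,0,0,0,0,-1,0.065,-0.015,0,0,0,0,-1,0.07,-0.017,0,0,0,0,-1,0.07,-0.017,0,0,0,0,-1,0.07,-0.016,0,0,0,0,-1,0.07,-0.016,0,0,0,0,-1,0.07,-0.017,0,0,0,0,-1,0.07,-0.017,0,0,0,0,-1,0.065,-0.015,0,0,0,0,-1,0.042,-0.01,0,0,0,0,-1,0.02,-0.005,0,0,0,0,-1]
  force: 90

```text
t: 6.62
tcp_pos: [0.5546, 0.0816, 0.1115]
tool_rot: [0.852, 0.524, -0.0, -0.001]
force: [-0.3, 0.3, -4.0]
finger_gap: 0.271
gripper_force: 93.5
```

>>> servo_tool:
  commands: [0,0,0,0,0,-0.006,-1,0,0,0,0,0,-0.012,-1,0,0,0,0,0,-0.013,-1,0,0,0,0,0,-0.014,-1,0,0,0,0,0,-0.014,-1,0,0,0,0,0,-0.013,-1,0,0,0,0,0,-0.012,-1,0,0,0,0,0,-0.006,-1,0,0,0,0,0,0,-1,0,0,0,0,0,0,-1]

```text
t: 7.45
tcp_pos: [0.5545, 0.0775, 0.1117]
tool_rot: [0.674, 0.739, -0.001, -0.001]
force: [-0.3, 0.9, -3.8]
finger_gap: 0.271
gripper_force: 93.5
```

```bash
python3 - <<'E'
from h import *
np.set_printoptions(precision=4,suppress=True)
p=manip.snapshot('wrist');save(p,'w3')
s,t,a=tool();print(t,a)
for q,x0,z in [('square',[.563,.129,.09],.098),('fixed_rail',[.6,.16,.093],0),('side_rail',[.533,.164,.23],0),('glue_board',[.5245,.055,.093],0)]:
    m=mask(p,q)
    if m is not None:print(q,m.sum(),fit([(p,m,True)],q,x0,z0=z,S=2))
togo([.5545,.078],.0935+np.pi/2,.026)
E
```

```text
[0.5546 0.0775 0.1118] 1.6631076202140211
square 20930 (array([0.5632, 0.1274, 0.0801]), np.float64(0.11322696314527592))
side_rail 3814 (array([0.5332, 0.1656, 0.2427]), np.float64(0.03977164605137962))
glue_board 43486 (array([0.5234, 0.0548, 0.0933]), np.float64(0.43808002999751094))
t 7.7 tcp [0.555  0.0776 0.1122] yaw 1.6639 F [ 0.1  0.6 -4.5] gap 0.274 grip 93.5
shares dx 0.0009 dy -0.0010 dz 0.1724 rz -0.0001
```

View pics/w3.png

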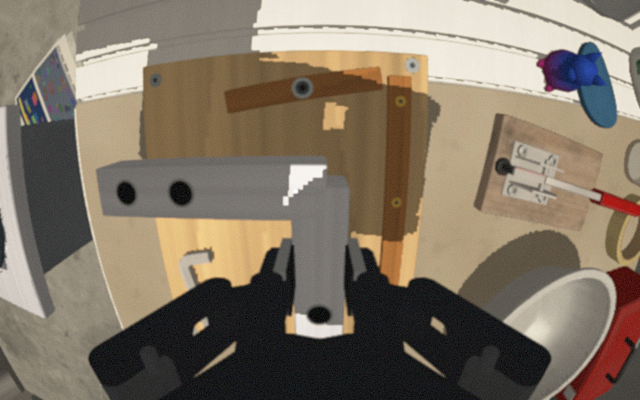

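>>> servo_tool:
  commands: [0,0,0.01,0,0,0,-1,0,0,0.02,0,0,0,-1,0,0,0.028,0,0,0,-1,0,0,0.03,0,0,0,-1,0,0,0.03,0,0,0,-1,0,0,0.025,0,0,0,-1,0,0,0.015,0,0,0,-1,0,0,0.008,0,0,0,-1,0,0,0.004,0,0,0,-1,0,0,0,0,0,0,-1,0,0,0,0,0,0,-1]

```text
t: 8.62
tcp_pos: [0.5556, 0.0776, 0.0277]
tool_rot: [0.673, 0.739, 0.0, 0.0]
force: [-0.3, 0.5, -4.0]
finger_gap: 0.277
gripper_force: 93.3
```

>>> servo_tool:
  commands: [0,0,0.0015,0,0,0,-1,0,0,0.001,0,0,0,-1,0,0,0,0,0,0,-1]

```text
t: 8.87
tcp_pos: [0.5554, 0.0776, 0.0265]
tool_rot: [0.673, 0.739, 0.0, 0.0]
force: [-0.6, -0.1, -3.5]
finger_gap: 0.275
gripper_force: 93.4
```

>>> servo_tool:
  commands: [0,0,0.0015,0,0,0,-1,0,0,0.001,0,0,0,-1,0,0,0,0,0,0,-1]

```text
t: 9.12
tcp_pos: [0.5554, 0.0776, 0.0254]
tool_rot: [0.673, 0.739, 0.0, 0.0]
force: [-1.4, -0.4, 0.4]
finger_gap: 0.276
gripper_force: 93.9
```

>>> servo_tool:
  commands: [0,0,0.001,0,0,0,-1,0,0,0.001,0,0,0,-1,0,0,0,0,0,0,-1]

```text
t: 9.37
tcp_pos: [0.5554, 0.0776, 0.0253]
tool_rot: [0.673, 0.739, 0.0, 0.0]
force: [-3.0, -0.1, 8.2]
finger_gap: 0.272
gripper_force: 95.1
```

>>> servo_tool:
  commands: [0,0.004,0,0,0,0,-1,0,0.008,0,0,0,0,-1,0,0.01,0,0,0,0,-1,0,0.01,0,0,0,0,-1,0,0.01,0,0,0,0,-1,0,0.01,0,0,0,0,-1,0,0.008,0,0,0,0,-1,0,0.004,0,0,0,0,-1,0,0.002,0,0,0,0,-1,0,0,0,0,0,0,-1]

```text
t: 10.2
tcp_pos: [0.5876, 0.0808, 0.0253]
tool_rot: [0.673, 0.739, -0.0, -0.0]
force: [-4.4, -0.7, 7.1]
finger_gap: 0.272
gripper_force: 95.0
```

>>> servo_tool:
  commands: [0,0.003,0,0,0,0,-1,0,0.002,0,0,0,0,-1,0,0,0,0,0,0,-1]

```text
t: 10.45
tcp_pos: [0.59, 0.0811, 0.0253]
tool_rot: [0.673, 0.739, -0.0, -0.0]
force: [-3.9, -0.9, 9.0]
finger_gap: 0.271
gripper_force: 95.0
```

>>> servo_tool:
  commands: [0,0.002,0,0,0,0,-1,0,0.002,0,0,0,0,-1,0,0,0,0,0,0,-1]

```text
t: 10.7
tcp_pos: [0.5919, 0.0813, 0.0253]
tool_rot: [0.673, 0.739, -0.0, -0.0]
force: [-4.3, 0.8, 9.1]
finger_gap: 0.276
gripper_force: 95.0
```

>>> servo_tool:
  commands: [0,0.002,0,0,0,0,-1,0,0.001,0,0,0,0,-1,0,0,0,0,0,0,-1]

```text
t: 10.95
tcp_pos: [0.5933, 0.0813, 0.0253]
tool_rot: [0.673, 0.739, -0.0, -0.0]
force: [-3.5, -0.1, 8.5]
finger_gap: 0.278
gripper_force: 95.2
```

>>> servo_tool:
  commands: [0,0.002,0,0,0,0,-1,0,0.001,0,0,0,0,-1,0,0,0,0,0,0,-1]

```text
t: 11.2
tcp_pos: [0.5937, 0.0814, 0.0254]
tool_rot: [0.673, 0.74, -0.001, -0.001]
force: [-6.4, -0.9, 11.0]
finger_gap: 0.277
gripper_force: 95.3
```

>>> servo_tool:
  commands: [0,0.001,0,0,0,0,-1,0,0.001,0,0,0,0,-1,0,0,0,0,0,0,-1]

```text
t: 11.45
tcp_pos: [0.5937, 0.0814, 0.0254]
tool_rot: [0.673, 0.74, -0.002, -0.002]
force: [-7.1, -0.2, 12.7]
finger_gap: 0.275
gripper_force: 95.5
```

>>> servo_tool:
  commands: [0.003,0,0,0,0,0,-1,0.006,0,0,0,0,0,-1,0.006,0,0,0,0,0,-1,0.006,0,0,0,0,0,-1,0.006,0,0,0,0,0,-1,0.006,0,0,0,0,0,-1,0.005,0,0,0,0,0,-1,0.002,0,0,0,0,0,-1,0,0,0,0,0,0,-1]

```text
t: 12.2
tcp_pos: [0.5921, 0.0995, 0.0254]
tool_rot: [0.672, 0.74, -0.003, -0.001]
force: [-7.2, -6.8, 11.8]
finger_gap: 0.277
gripper_force: 95.4
```

>>> servo_tool:
  commands: [0.004,0,0,0,0,0,-1,0.004,0,0,0,0,0,-1,0.004,0,0,0,0,0,-1,0,0,0,0,0,0,-1]

```text
t: 12.53
tcp_pos: [0.5917, 0.105, 0.0254]
tool_rot: [0.672, 0.741, -0.003, -0.0]
force: [-6.5, -8.4, 10.7]
finger_gap: 0.273
gripper_force: 95.4
```

```bash
python3 - <<'E'
from h import *
np.set_printoptions(precision=4,suppress=True)
s,t,a=tool();print(s['t'],t,a,s['force'],s['ft_torque'],s['gripper_force'])
p=manip.snapshot('wrist');save(p,'w4')
m=mask(p,'side_rail')
if m is not None:print(m.sum(),fit([(p,m,True)],'side_rail',[.533,.165,.2],S=2))
E
```

```text
12.5333 [0.5917 0.105  0.0254] 1.668761386040963 [-6.478  -8.4254 10.7247] [-1.3373  0.9791  0.4521] 95.39640069007874
7950 (array([0.5333, 0.1656, 0.2224]), np.float64(0.026591160901144884))
```

View pics/w4.png

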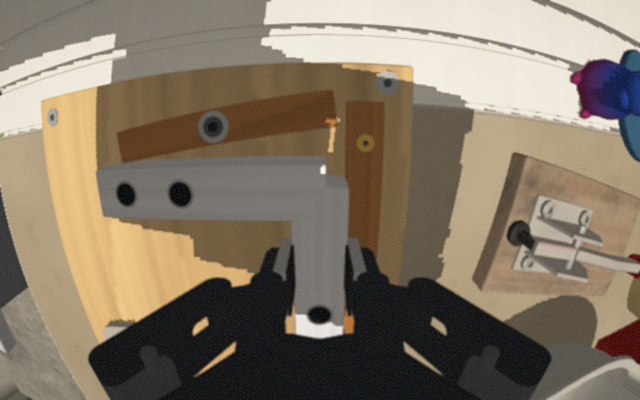

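Near end of the side rail (118,155) now touches the leg and has begun to swing. I'll keep pressing.

>>> servo_tool:
  commands: [0.003,0,0,0,0,0,-1,0.003,0,0,0,0,0,-1,0.003,0,0,0,0,0,-1,0,0,0,0,0,0,-1]

```text
t: 12.97
tcp_pos: [0.5913, 0.1092, 0.0254]
tool_rot: [0.672, 0.741, -0.003, -0.0]
force: [-6.9, -9.2, 11.4]
finger_gap: 0.273
gripper_force: 95.4
```

>>> servo_tool:
  commands: [0.002,0,0,0,0,0,-1,0.002,0,0,0,0,0,-1,0.002,0,0,0,0,0,-1,0,0,0,0,0,0,-1]

```text
t: 13.3
tcp_pos: [0.591, 0.1121, 0.0254]
tool_rot: [0.672, 0.741, -0.004, -0.0]
force: [-6.6, -10.0, 11.3]
finger_gap: 0.272
gripper_force: 95.4
```

>>> servo_tool:
  commands: [0.002,0,0,0,0,0,-1,0.002,0,0,0,0,0,-1,0,0,0,0,0,0,-1]

```text
t: 13.55
tcp_pos: [0.591, 0.1126, 0.0254]
tool_rot: [0.671, 0.741, -0.004, 0.0]
force: [-6.3, -15.5, 11.6]
finger_gap: 0.272
gripper_force: 95.4
```

>>> servo_tool:
  commands: [0.002,0,0,0,0,0,-1,0.002,0,0,0,0,0,-1,0,0,0,0,0,0,-1]

```text
t: 13.8
tcp_pos: [0.591, 0.1128, 0.0254]
tool_rot: [0.671, 0.742, -0.005, 0.001]
force: [-6.8, -20.5, 11.9]
finger_gap: 0.27
gripper_force: 95.4
```

```bash
python3 - <<'E'
from h import *
np.set_printoptions(precision=4,suppress=True)
s,t,a=tool();print(s['t'],t,a,s['force'],s['ft_torque'],s['gripper_force'])
p=manip.snapshot('wrist');save(p,'w5')
m=mask(p,'side_rail')
if m is not None:print(m.sum(),fit([(p,m,True)],'side_rail',[.533,.165,.12],S=2))
a=cv2.imread('pics/w5.png')[60:360,60:460];cv2.imwrite('pics/w5c.png',cv2.resize(a,None,fx=2,fy=2,interpolation=2))
E
```

```text
13.8 [0.591  0.1128 0.0254] 1.6709041095341564 [ -6.814  -20.5414  11.8512] [-3.2616  0.9142  0.4271] 95.43193101882935
7818 (array([0.5333, 0.1656, 0.097 ]), np.float64(0.03882269634555591))
```

View pics/w5c.png

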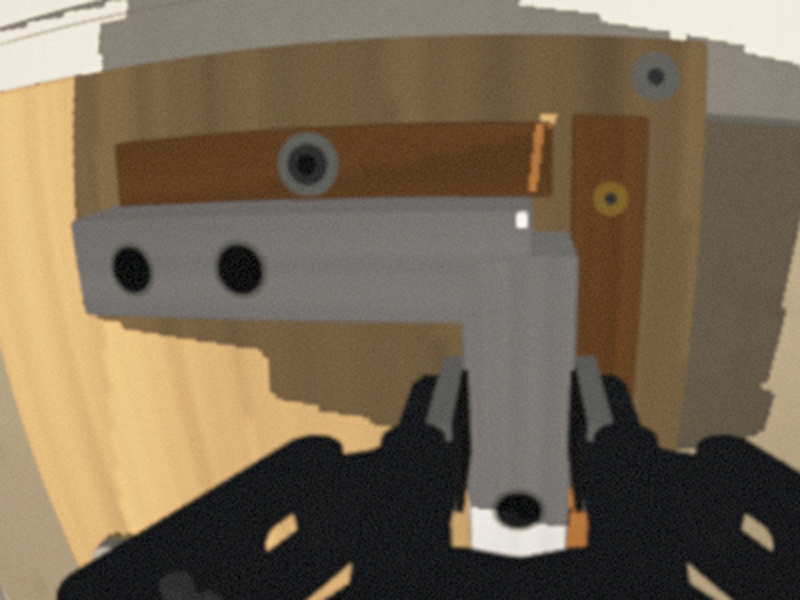

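Both rails appear in contact: side rail square along the upper leg, at y about 200, and the fixed rail at x about 575. I'll press harder toward the fixed rail, then release and push at the inner corner with closed fingers so the square aligns itself.

>>> servo_tool:
  commands: [0,0.002,0,0,0,0,-1,0,0.002,0,0,0,0,-1,0,0.002,0,0,0,0,-1,0,0.002,0,0,0,0,-1,0,0,0,0,0,0,-1]

```text
t: 14.32
tcp_pos: [0.5911, 0.1128, 0.0254]
tool_rot: [0.671, 0.742, -0.008, -0.002]
force: [-14.0, -21.6, 17.7]
finger_gap: 0.275
gripper_force: 96.1
```

>>> servo_tool:
  commands: [-0.001,0.002,-0.001,0,0,0,-1,-0.001,0.002,-0.001,0,0,0,-1,0,0,0,0,0,0,-1]

```text
t: 14.57
tcp_pos: [0.5912, 0.1128, 0.0255]
tool_rot: [0.671, 0.741, -0.009, -0.004]
force: [-13.9, -19.8, 15.3]
finger_gap: 0.274
gripper_force: 95.8
```

>>> servo_tool:
  commands: [-0.001,-0.002,-0.001,0,0,0,-1,-0.001,-0.002,-0.001,0,0,0,-1,-0.001,-0.002,-0.001,0,0,0,-1,-0.001,-0.001,0,0,0,0,-1,0,0,0,0,0,0,-1]

```text
t: 14.98
tcp_pos: [0.5911, 0.1127, 0.0256]
tool_rot: [0.671, 0.741, -0.006, -0.002]
force: [-6.4, -10.1, 1.5]
finger_gap: 0.274
gripper_force: 94.2
```

>>> servo_tool:
  commands: [0,0,0,0,0,0,0.0,0,0,0,0,0,0,0.0,0,0,0,0,0,0,0.0,0,0,0,0,0,0,0.0,0,0,0,0,0,0,0.0]

```text
t: 15.4
tcp_pos: [0.5964, 0.1164, 0.0267]
tool_rot: [0.673, 0.739, 0.001, 0.0]
force: [-0.6, 1.2, 0.3]
finger_gap: 0.501
gripper_force: 0.0
```

```bash
python3 - <<'E'
from h import *
np.set_printoptions(precision=4,suppress=True)
s,t,a=tool();print(s['t'],t,a,s['force'],s['finger_gap'],s['tool_rot'])
E
```

```text
15.4 [0.5964 0.1164 0.0267] 1.6646499334583689 [-0.5583  1.1633  0.347 ] 0.5014182030024859 [0.6732 0.7395 0.0005 0.0004]
```

>>> servo_tool:
  commands: [0,-0.005,0,0,0,0,0,0,-0.005,0,0,0,0,0,0,0,-0.01,0,0,0,0,0,0,-0.03,0,0,0,0,0,0,-0.04,0,0,0,0,0,0,-0.04,0,0,0,-1,0,0,-0.02,0,0,0,-1,0,0,0,0,0,0,-1,0,0,0,0,0,0,-1,0,0,0,0,0,0,-1]

```text
t: 16.23
tcp_pos: [0.59, 0.1156, 0.0955]
tool_rot: [0.673, 0.739, -0.001, -0.001]
force: [-0.0, -0.2, 0.2]
finger_gap: 0.002
gripper_force: 0.0
```

```bash
python3 - <<'E'
from h import *
np.set_printoptions(precision=4,suppress=True)
p=manip.snapshot('wrist');save(p,'w6')
for q,x0,z in [('side_rail',[.533,.165,.095],0),('square',[.5995,.1635,.095],.012)]:
    m=mask(p,q)
    if m is not None:x,f=fit([(p,m,True)],q,x0,z0=z,S=2);print(q,m.sum(),x,f)
c,s_=np.cos(.0945),np.sin(.0945);R=np.array([[c,-s_],[s_,c]])
tgt=np.array([.5995,.1635])+R@[-.026-.025,-.026-.022]
togo(tgt,.0945+np.pi/2,.02)
a=p['img'];cv2.imwrite('pics/w6c.png',cv2.resize(a[60:360,60:460,::-1],None,fx=2,fy=2,interpolation=2))
E
```

```text
side_rail 3992 [0.5332 0.1658 0.102 ] 0.04459288680267193
square 8746 [0.5978 0.164  0.1097] 0.281595722804853
t 16.38 tcp [0.5899 0.1156 0.0951] yaw 1.6643 F [ 0.   0.2 -0.5] gap 0.002 grip 0.0
shares dx -0.0025 dy -0.0738 dz 0.1502 rz -0.0002
```

View pics/w6c.png

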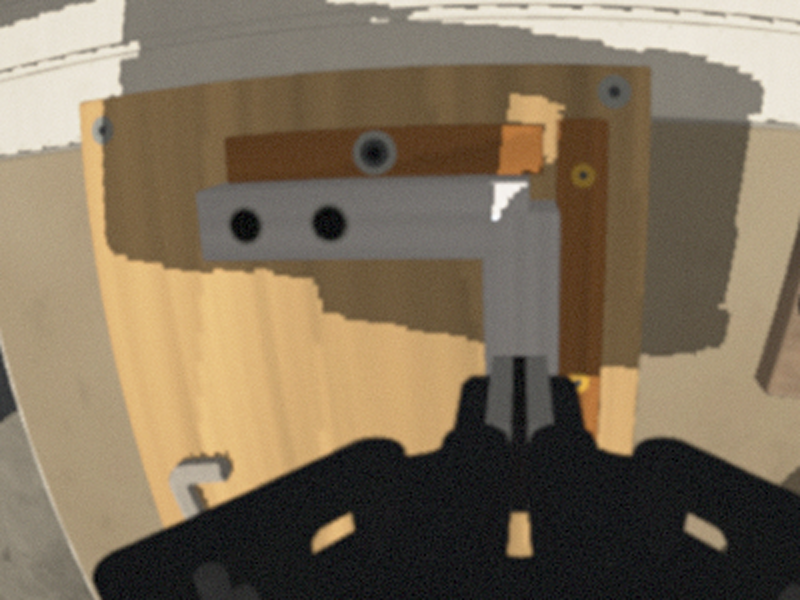

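Square is down and let go, lying along both rails: side rail edge at y about 180, fixed rail at x about 558. Now the settling push at the inner corner with closed fingers.

>>> servo_tool:
  commands: [-0.002,-0.02,0,0,0,0,-1,-0.003,-0.032,0,0,0,0,-1,-0.003,-0.032,0,0,0,0,-1,0,0,0.02,0,0,0,-1,0,0,0.04,0,0,0,-1,0,0,0.04,0,0,0,-1,0,0,0.03,0,0,0,-1,0,0,0.015,0,0,0,-1,0,0,0.005,0,0,0,-1,0,0,0,0,0,0,-1]

```text
t: 17.22
tcp_pos: [0.5492, 0.1077, 0.0202]
tool_rot: [0.673, 0.739, -0.0, -0.001]
force: [-0.7, 0.2, 0.7]
finger_gap: 0.001
gripper_force: 0.0
```

>>> servo_tool:
  commands: [0.004,0.004,0,0,0,0,-1,0.004,0.004,0,0,0,0,-1,0.004,0.004,0,0,0,0,-1,0.004,0.004,0,0,0,0,-1,0,0,0,0,0,0,-1]

```text
t: 17.63
tcp_pos: [0.5576, 0.117, 0.022]
tool_rot: [0.673, 0.74, 0.001, 0.001]
force: [-0.1, -0.3, 0.0]
finger_gap: -0.001
gripper_force: 0.0
```

>>> servo_tool:
  commands: [0.004,0.003,0,0,0,0,-1,0.004,0.003,0,0,0,0,-1,0.003,0.003,0,0,0,0,-1,0.003,0.003,0,0,0,0,-1,0,0,0,0,0,0,-1]

```text
t: 18.05
tcp_pos: [0.5598, 0.1213, 0.0213]
tool_rot: [0.672, 0.74, -0.003, -0.0]
force: [-3.9, -10.5, 4.9]
finger_gap: 0.001
gripper_force: 5.4
```

>>> servo_tool:
  commands: [0.003,0.004,0,0,0,0,-1,0.003,0.004,0,0,0,0,-1,0.002,0.004,0,0,0,0,-1,0,0,0,0,0,0,-1]

```text
t: 18.38
tcp_pos: [0.5617, 0.1217, 0.0208]
tool_rot: [0.671, 0.741, -0.009, -0.002]
force: [-8.0, -25.9, 6.5]
finger_gap: -0.0
gripper_force: 12.5
```

>>> servo_tool:
  commands: [-0.003,0.004,0,0,0,0,-1,-0.002,0.004,0,0,0,0,-1,0,0.004,0,0,0,0,-1,0,0,0,0,0,0,-1]

```text
t: 18.72
tcp_pos: [0.5632, 0.1217, 0.0204]
tool_rot: [0.672, 0.741, -0.011, -0.006]
force: [-15.2, -18.4, 10.9]
finger_gap: 0.0
gripper_force: 16.0
```

>>> servo_tool:
  commands: [0,0.004,0,0,0,0,-1,0,0.004,0,0,0,0,-1,0,0,0,0,0,0,-1]

```text
t: 18.97
tcp_pos: [0.5632, 0.1218, 0.0204]
tool_rot: [0.671, 0.741, -0.014, -0.009]
force: [-21.5, -19.9, 16.6]
finger_gap: -0.001
gripper_force: 20.0
```

>>> servo_tool:
  commands: [0,0,0,0,0,0,-1,0,0,0,0,0,0,-1,-0.004,-0.004,0,0,0,0,-1,-0.006,-0.006,0,0,0,0,-1,-0.008,-0.01,0,0,0,0,-1,-0.01,-0.014,0,0,0,0,-1,-0.01,-0.014,0,0,0,0,-1,0,0,0,0,0,0,-1]

```text
t: 19.63
tcp_pos: [0.5544, 0.1049, 0.0213]
tool_rot: [0.674, 0.739, -0.0, -0.0]
force: [-0.0, -1.2, -0.0]
finger_gap: -0.001
gripper_force: 0.0
```

>>> servo_tool:
  commands: [0,0,-0.02,0,0,0,-1,0,0,-0.04,0,0,0,-1,0,0,-0.06,0,0,0,-1,0,0,-0.06,0,0,0,-1,-0.03,0,-0.05,0,0,0,-1,-0.05,0,-0.03,0,0,0,-1,-0.06,0,0,0,0,0,-1,-0.06,0,0,0,0,0,-1,-0.04,0,0,0,0,0,-1,0,0,0,0,0,0,-1]

```text
t: 20.47
tcp_pos: [0.569, -0.0177, 0.1529]
tool_rot: [0.675, 0.738, 0.001, 0.003]
force: [0.1, 0.6, 0.3]
finger_gap: 0.001
gripper_force: 0.0
```

```bash
python3 - <<'E'
from h import *
np.set_printoptions(precision=4,suppress=True)
print(manip.sense()['t'],manip.sense()['force'])
p=manip.snapshot('wrist');t=manip.snapshot('top')
for n,P,f in(('w',p,True),('t',t,False)):
  for q,x0,z in [('side_rail',[.533,.165,.095],0),('fixed_rail',[.6,.159,.095],0),('square',[.5995,.1635,.095],.012)]:
    m=mask(P,q)
    if m is not None:x,e=fit([(P,m,f)],q,x0,z0=z,S=3);print(n,q,m.sum(),x,round(e,3))
save(p,'w7');save(t,'t7')
c=pr(p,np.array([[.56,.13,.03]]),True)[0];print(c)
x,y=int(max(c[0]-100,0)),int(max(c[1]-75,0))
cv2.imwrite('pics/w7c.png',cv2.resize(p['img'][y:y+150,x:x+200,::-1],None,fx=4,fy=4,interpolation=2))
cv2.imwrite('pics/t7c.png',cv2.resize(t['img'][170:290,265:425,::-1],None,fx=5,fy=5,interpolation=2))
E
```

```text
20.4667 [0.069  0.5704 0.252 ]
w fixed_rail 3350 [0.6007 0.1587 0.0876] 0.198
t side_rail 181 [0.5399 0.1681 0.0871] 0.529
t fixed_rail 277 [0.5992 0.158  0.1597] 0.576
t square 641 [0.5955 0.1649 0.1463] 0.468
[323.8449  24.0217]
```

View pics/w7c.png

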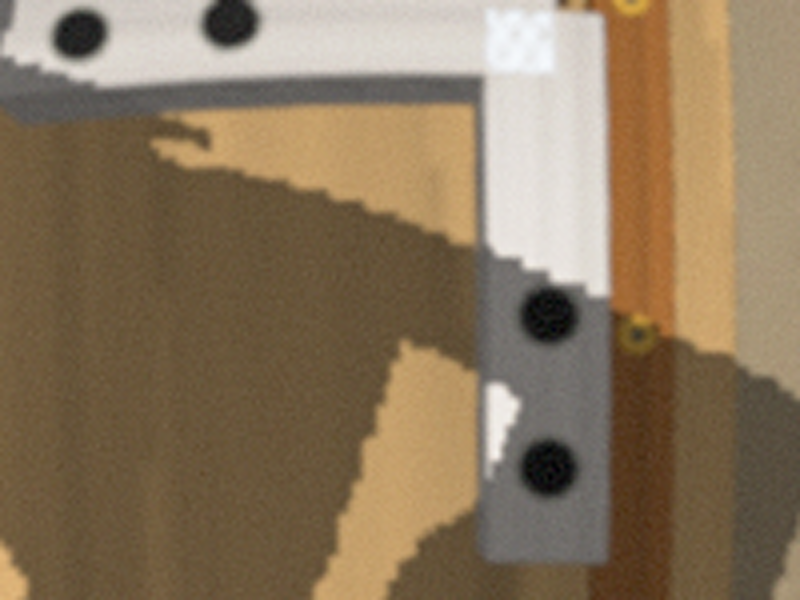

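View pics/t7c.png

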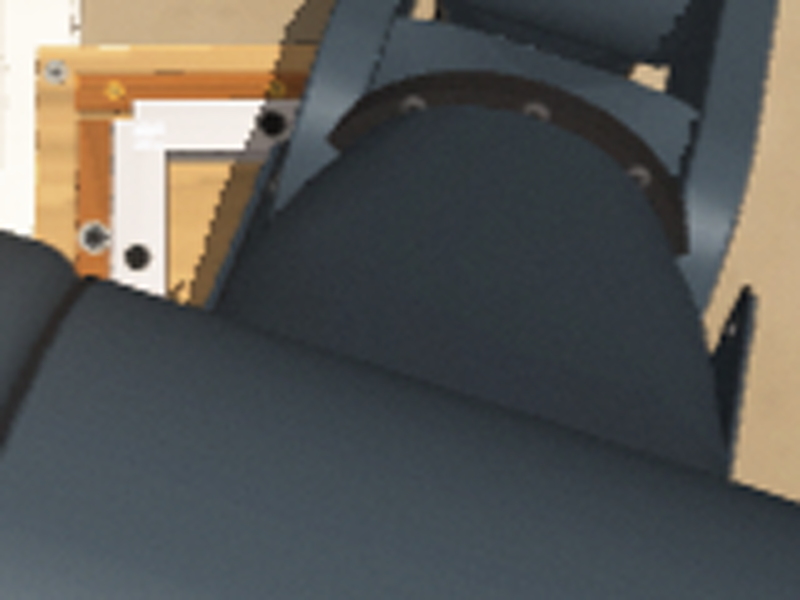

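The -y leg is flush along the fixed rail (edge at x about 608, no gap). In the top view the side rail also looks flush. I'll clear the arm for a final unobstructed check.

>>> servo_tool:
  commands: [-0.03,0,0,0,0,0,-1,-0.06,0,0,0,0,0,-1,-0.07,0,0,0,0,0,-1,-0.07,0,0,0,0,0,-1,-0.07,0,0,0,0,0,-1,-0.07,0,0,0,0,0,-1,-0.07,0,0,0,0,0,-1,-0.07,0,0,0,0,0,-1,-0.07,0,0,0,0,0,-1,-0.04,0,0,0,0,0,-1,0,0,0,0,0,0,-1]

```text
t: 21.78
tcp_pos: [0.5965, -0.3273, 0.1513]
tool_rot: [0.675, 0.738, -0.0, 0.002]
force: [0.8, 1.3, 0.8]
finger_gap: 0.0
gripper_force: 0.0
```

```bash
python3 - <<'E'
from h import *
np.set_printoptions(precision=4,suppress=True)
t=manip.snapshot('top')
for q,x0,z in [('glue_board',[.5245,.0551,.0913],0),('side_rail',[.533,.165,.095],0),('fixed_rail',[.6,.159,.095],0),('square',[.5995,.1635,.095],.012)]:
    m=mask(t,q)
    if m is not None:x,e=fit([(t,m,False)],q,x0,z0=z);print(q,m.sum(),x,round(e,3))
for q in('hex_key_2','plastic_cup','test_print_2'): print(q,[r['box'] for r in manip.look_for(t,q)[:1]])
s=manip.snapshot('scene')
a=cv2.resize(t['img'][175:280,265:365,::-1],(500,525),interpolation=2)
b=cv2.resize(s['img'][185:265,265:325,::-1],(300,400),interpolation=2)
o=np.zeros((525,800,3),np.uint8);o[:,:500]=a;o[:400,500:]=b;cv2.imwrite('pics/f.png',o)
E
```

```text
glue_board 7885 [0.5241 0.0564 0.0936] 0.299
side_rail 328 [0.532  0.1658 0.0948] 0.155
fixed_rail 491 [0.6008 0.1579 0.0891] 0.256
square 1167 [0.598  0.1627 0.105 ] 0.075
hex_key_2 []
plastic_cup [[175.2, 233.0, 38.2, 41.6]]
test_print_2 [[171.7, 190.6, 19.5, 17.8]]
```

View pics/f.png

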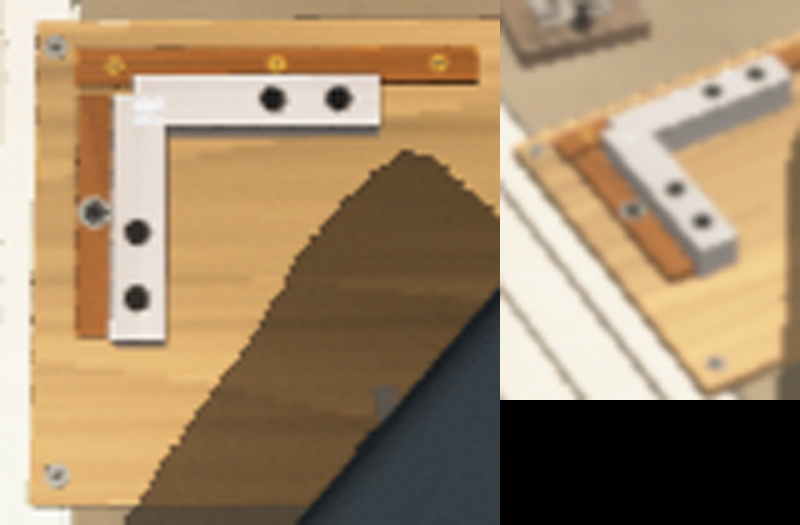

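The square lies flush on both rails: its left edge at x about 112 along the side rail, its top edge at y about 75 along the fixed rail. The arm is clear.

```bash
python3 -c "
from station import manip
print(manip.sign_off())"
```

```text
the job is handed in; nothing more can be done
None
```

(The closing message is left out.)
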